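# Zero the press gauge and press a keyed shaft home

### The arm

A 6-joint arm with a two-finger parallel gripper is mounted at the origin on the work surface. World frame = base frame: x ahead of the robot, y to its left, z up, the work surface at z = 0. Lengths are in mm, angles in rad, forces in N, time in s.
With the tool pointing down it reaches from about 300 to 875 mm from the base axis. Payload 6.4 kg.
Tool frame: the origin (TCP) lies at the very end of the fingers, on their centre line; the grasp point (between the pads) lies 19 mm behind it; z points along the fingers, y is the line along which they close (so a half turn about z gives the same grasp; the last joint's range is limited). The gripper opens to 85 mm and grips with 20 to 120 N. Pads are 22 mm wide; open, the fingers measure 114 mm over their backs; the gripper's body (76 mm by 85 mm) begins 54 mm behind the grasp point. The pads swing forward as they close: fully open they stand 13 mm farther back than shut.
Start: joints at [1.05, 0.181, 1.607, -0, 1.354, -0.206], TCP at [178.024, 546.762, 231.288] pointing down, gripper open.
Joint ranges: [-2.99, 2.99], [-0.89, 2.07], [0.3, 2.58], [-1.14, 4.28], [0, 2.63], [-3.12, 3.12]. Speed limits (rad/s): [2.57, 2.57, 3.01, 3.14, 3.14, 3.14].

### API

Orientations are given as a 3x3 rotation matrix whose columns are the frame's x, y, z axes.
In Python, from rig import bot, vision gives the robot as it stands. The module is installed in compiled form; this text tells all that it offers.
- The arm moves only by the tool jog_arm, never from a script. Its argument "rows" is text: rows parted by semicolons, each of 6 numbers parted by spaces: the shift along the world's x, y, z normalised to -1 to 1, where 1 is 0.25 m, then the turn, a rotation vector about the world's x, y, z normalised to -1 to 1, where 1 is 30 degrees. In form: dx dy dz wx wy wz; .... A call has 1 to 12 rows; each row is the pose to reach, as a shift and turn from the pose commanded when the call began; what a row does not reach only later rows make up. A row lasts 1/8 s, in which the tool goes at most 62.5 mm and 10.7 degrees, less where a joint would pass 70% of its speed; a pose out of reach is approached as far as the arm can. A call with a number of a shift or a turn outside -1 to 1 is refused whole. A call with a gripper value outside its range is refused whole. "gripper" is the opening, from 0 (shut) to 1 (fully open), set as the call begins (left out, the last holds). The fingers move at their own pace and stop on an object; "newtons" is the grip in N (left out, the last holds). Time passes only in rows, so rows that repeat a pose let the fingers close. It gives the time, the measured TCP pose, the force, the opening and the grip force at its end, in the units of the state.
- bot.state(): the state, without advancing time (a new reading comes with each control period).
- vision.snapshot(name): name is "side" or "top"; returns a dict with "color" (420x560x3 uint8, blue, green, red), "mtx" (3x3 intrinsics, pixels), "R" (3x3) and "t" (3): a world point X has camera coordinates R X + t. Camera axes: x right, y down, z forward; pixel columns grow to the right and rows downward; lengths in mm; the calibration is good to about 2 mm. A picture is of the moment at which its call begins. There is no depth.
- bot.close_job(): hands the job in; it is judged then, once.
The state is a dict: "time": time; "joint_positions": joint angles; "qvel": joint speeds; "joint_efforts": joint torques, N m; "eef_pos": TCP position; "tcp_rot": TCP orientation; "wrist_force": force on the tool from outside, world axes, zero at the start; "wrist_torque": the same for the moment, N m; "finger_gap": finger opening in mm; "grasp_force": force on a finger pad.
Only numpy, scipy, OpenCV 4.12 (cv2) and the standard library are available. Lean on these libraries where they do the work, as an engineer would, in place of code of your own. Each camera call takes 0.05 s, during which the arm holds its last target. There are 200 camera calls.

### The job

On the press gauge, first zero the dial: turn its black ring until the long zero line on the dial face lies under the needle. Then take the keyed shaft out of its holder by its handle and push it into the pulley hub on the gauge, turning it until the key slips into the keyway and the collar seats fully home on the hub. Finish without letting go: still gripping the handle and pressing down, so that the needle stays about a quarter turn away from zero; leave the other things on the bench alone.

Things in the scene. Friction and masses are not known exactly. Their poses are not given: they have to be found in the camera images.
- gauge: Fixed press gauge: flat grey housing 100 mm (x) by 240 mm (y), top 45 mm above the bench, origin under its centre. On it stand the dial ring (65 mm along its +y) and the sprung pulley hub (65 mm along its -y). The unloaded needle lies on the dial face and points along the gauge's +x.
- bezel_grip (a point): Centre of the gauge's round black dial ring (50 mm diameter, 20 mm tall, upright axis, knurled side): half-way up, 10 mm under its flat white face, 58 mm above the bench. It turns when gripped across and twisted. The point does not turn with it; its +x is the gauge's.
- bezel (a joint): Angle of the dial ring in rad, growing counter-clockwise from above: the long zero line on its white face lies at this angle from the unloaded needle; 0 = zeroed. Starts 0.5 to 1.4 off; stays where left (friction about 0.06 N m).
- stage (a joint): How far in m the sprung stage with the pulley hub has been pressed straight down, 0 (rest, upper stop) to 0.012 (lower stop). It begins to move at about 4 N and takes about 1 N more per mm. It drives the needle, 90 degrees clockwise for each 6 mm.
- hub_mouth (a point): Centre of the top face of the aluminium pulley hub (42 mm across, toothed rim below), 86 mm above the bench at rest; sinks with the stage. Upright bore, 18 mm diameter, 30 mm plus deep; one keyway 7 mm wide reaches 14.5 mm from the axis, full depth. The point does not show the keyway's direction: it is within 0.5 rad either way of the point's +x. A stiff brake (0.8 N m) holds the hub.
- shaft_grip (a point): Middle of the keyed shaft's handle: an upright aluminium bar 28 mm long (x), 14 mm thick (y, the way to grip it), 40 mm tall, its top 16 mm above this point. Its foot, 24 mm below this point, stands on a dark round collar 44 mm across, 6 mm thick. z is up along the shaft, +x the side of the key; a small raised rib on the collar lies straight above the key. About 0.16 kg, loose.
- shaft_collar (a point): Centre of the collar's underside, 30 mm below shaft_grip, same axes. Below it: a steel shaft, 16 mm diameter, 30 mm long, chamfered foot. The key (5 mm wide, out to 13 mm from the axis, towards +x) spans 2 to 20 mm below the collar; the last 10 mm are a plain pilot. It meets hub_mouth when fully home, and is 20 mm above it while the key rests on the hub's face.
- holder: Fixed grey block, 64 x 64 mm, 40 mm tall, origin under its centre. The shaft hangs loosely in its 30 mm hole, collar resting on the block's top.
- screwdriver: Bystander: a screwdriver lying on the bench, left alone. Origin at its underside.
- bottle: Bystander: a small white bottle (36 mm across, 90 mm tall), left alone. Origin at its underside.
- chassis: Bystander: an open black equipment housing (110 x 190 x 75 mm) with a circuit board, left alone. Origin at its underside.
There are look-alikes about, which are no part of the job. What is shaped like the part that bears shaft_grip but purple is not meant.

How it is judged (in metres and radians):
On the way, in this order (a step that is already met when the one before it is completed fails the run):
1. the dial is zeroed (value of joint bezel between -0.1 and 0.1 rad), for 0.2 s.
2. the shaft is lifted out of its holder (distance of shaft_grip from where it was at the start of the episode above 0.04 m), for 0.1 s.
3. the key has slipped into the keyway and the collar is home on the hub (distance between shaft_collar and hub_mouth below 0.0035 m and angle between shaft_collar's own z axis and vertical below 0.12 rad), for 0.2 s.
At the end, for the whole second after the job is handed in: The dial ring is within 0.1 rad of zero; the shaft's collar is seated on the hub (within 3.5 mm of the hub's mouth, tilt under 0.12 rad); the stage is held pressed 3 to 9 mm down (needle 45 to 135 degrees from its rest), with the fingers still gripping the shaft's handle (all of step 1 and all of step 3 and value of joint stage between 0.003 and 0.009 m and contact force between the fingers and shaft above 2 N and distance between the grasp point and shaft_grip below 0.03 m); the arm keeps its last pose, push and grip.
It fails at once if a bystander is disturbed (distance of any of screwdriver, bottle, chassis from where it was at the start of the episode above 0.03 m).
It also fails if it takes over 61 s, if anything falls off the work surface, if the arm or the gripper's body presses on something with over 40 N, if the wrist force passes 120 N, or if a joint passes its speed limit or range.

## Working session

There is one attempt and no reset: what is moved stays moved. The work goes in short steps, Python scripts to look and compute and a tool call to move; the robot and the scene stay as the last step left them, time stands still between calls to the robot, and variables do not carry over. Pictures are saved under pics/ and viewed, at most 10 in all, crops included, and the job is handed in when it is done.

Besides the shell and the picture viewer there is one more tool, called after ">>>" by a JSON object that holds its "op" and its "data". jog_arm: Moves the arm, as the interface text tells. Scaled input: -1 to 1 covers 0.25 m each way for a shift and 30 degrees each way for a turn. Its arguments: {"type":"object","properties":{"rows":{"type":"string"},"gripper":{"type":"number"},"newtons":{"type":"number"}},"required":["rows"]}

```bash
mkdir -p pics
cat > h.py <<'E'
import numpy as np, cv2
from rig import bot, vision
def ray(s,u,v,z):
    d=np.linalg.inv(s["mtx"])@np.array([u,v,1.0]); R=np.array(s["R"]); c=-R.T@np.array(s["t"]); d=R.T@d
    return c+d*(z-c[2])/d[2]
def proj(s,X):
    p=np.array(s["mtx"])@(np.array(s["R"])@np.array(X,float)+np.array(s["t"])); return p[:2]/p[2]
E
python3 - <<'E'
from h import *
for n in("top","side"):
    s=vision.snapshot(n); cv2.imwrite(f"pics/{n}0.png",s["color"]); R=np.array(s["R"]);print(n,-R.T@np.array(s["t"]),R.round(2).tolist(),np.array(s["mtx"]).round(0).tolist())
print(bot.state())
E
```

```text
top [ 344.09956539   26.20841978 1275.15522475] [[0.04, -1.0, 0.0], [-0.98, -0.04, -0.21], [0.21, 0.01, -0.98]] [[532.0, 0.0, 284.0], [0.0, 532.0, 203.0], [0.0, 0.0, 1.0]]
side [  96.44547885 -689.51728257  561.93031446] [[0.83, -0.56, 0.02], [-0.24, -0.39, -0.89], [0.51, 0.73, -0.46]] [[425.0, 0.0, 283.0], [0.0, 425.0, 212.0], [0.0, 0.0, 1.0]]
{'time': 0.1, 'joint_positions': array([ 1.04972839e+00,  1.81463781e-01,  1.60788920e+00,  3.40562668e-06,
        1.35377583e+00, -2.06318641e-01]), 'qvel': array([ 0.000748  , -0.00197034, -0.00219854,  0.00017789,  0.00209362,
       -0.00044236]), 'joint_efforts': array([ 4.78022121e-04, -4.45875728e+01, -3.52239168e+01, -2.02399538e-04,
        4.10213790e-03,  1.20062987e-05]), 'eef_pos': array([177.75641003, 546.33074912, 230.48498657]), 'tcp_rot': array([[-9.50873671e-01,  3.09578218e-01, -7.67595418e-04],
       [ 3.09579006e-01,  9.50872793e-01, -1.33063834e-03],
       [ 3.17948954e-04, -1.50290039e-03, -9.99998820e-01]]), 'wrist_force': array([ 0.32321182, -0.38558146,  0.05411086]), 'wrist_torque': array([-0.00940663,  0.06438113,  0.01762318]), 'grasp_force': 0.0, 'finger_gap': 85.34917791549836}
```

View pics/top0.png

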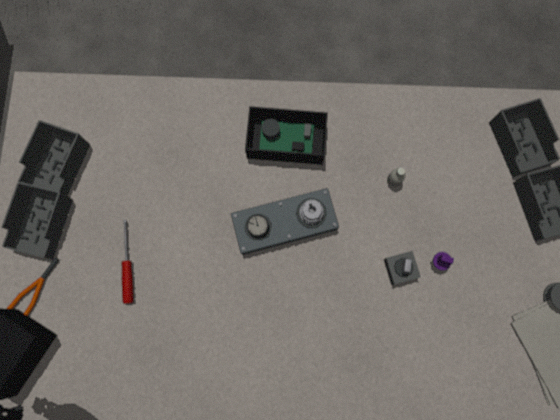

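View pics/side0.png

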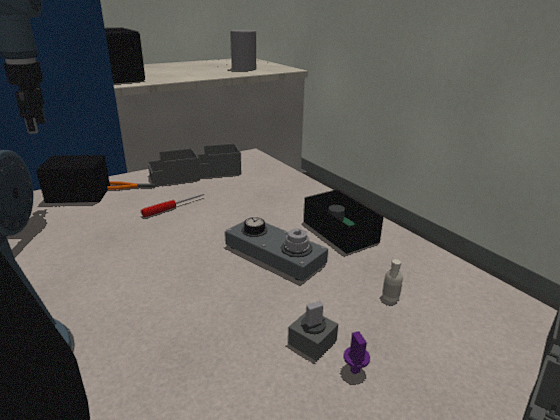

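The top view shows the gauge near (285,222), with the dial at (258,226) and the hub at (312,210). The holder with the grey shaft is at (403,268) and the purple look-alike is at (443,261). The side view shows the same layout. Next I'll zoom in on the dial, hub and holder.

Run:
```python
from h import *
s=vision.snapshot("top"); c=s["color"]
def z(x,y,w,h,f): return cv2.resize(c[y:y+h,x:x+w],None,fx=f,fy=f,interpolation=cv2.INTER_CUBIC)
a=z(240,205,40,40,10);b=z(292,190,40,40,10)
d=z(383,248,40,40,10)
im=np.hstack([a,b]); im=cv2.resize(np.hstack([a,b,d]),(798,266)); 
cv2.imwrite("pics/z0.png",np.clip(im.astype(float)*1.5,0,255).astype(np.uint8))
for n,u,v,h in(("dial",258,226,68),("hub",312,210,86),("handle",408,267,86),("holder",403,268,40),("bottle",398,178,45),("chassis",287,135,40)): print(n,ray(s,u,v,h).round(1))
g=c.astype(int); hsv=cv2.cvtColor(c,cv2.COLOR_BGR2HSV)
# gauge housing: bluish grey
m=((g[...,0]-g[...,2]>4)).astype(np.uint8)*255
m[:, :215]=0;m[:,350:]=0;m[:180]=0;m[265:]=0
cs,_=cv2.findContours(m,0,2);k=max(cs,key=cv2.contourArea);
r=cv2.minAreaRect(k);P=cv2.boxPoints(r);print(r,[ray(s,*p,45).round(0)[:2].tolist() for p in P])
```

```text
dial [552.2  92.7  68. ]
hub [590.8 -29.7  86. ]
handle [ 469.2 -247.2   86. ]
holder [ 471.3 -246.2   40. ]
bottle [ 685.4 -235.3   45. ]
chassis [785.3  34.3  40. ]
((284.57745361328125, 221.04525756835938), (42.2431640625, 100.42265319824219), 75.30268096923828) [[584.0, 160.0], [655.0, -68.0], [557.0, -95.0], [488.0, 129.0]]
```

View pics/z0.png

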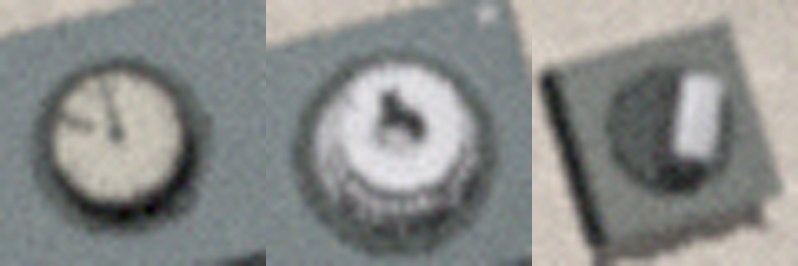

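The gauge centre is at about (571,31) with a yaw of 0.30, and the dial (552,93) and hub (590,-30) agree with the ray casts. The crop shows the needle just left of up, and the zero line about 60° counter-clockwise from it. The keyway points up and slightly left. Next I'll measure these angles and look for the rib in both views.

Run:
```python
from h import *
acc={}
for n in("top","side"):
    ss=[vision.snapshot(n) for _ in range(6)]; s=ss[0]; acc[n]=(s,np.mean([q["color"].astype(float) for q in ss],0))
s,c=acc["top"]; g=c.mean(2).astype(np.float32)
# dial face: polar sampling on plane z=68
C=np.array([551.9,93.2,68.])
m=(g>110).astype(np.uint8); m2=np.zeros_like(m); m2[205:245,240:280]=m[205:245,240:280]
print("thr face",np.percentile(g[205:245,240:280],[10,50,90]))
a=np.radians(np.arange(0,360,6))
for r in(10,14,18):
    P=np.array([proj(s,C+[r*np.cos(t),r*np.sin(t),0]) for t in a]).astype(np.float32)
    v=cv2.remap(g,P[:,:1],P[:,1:],cv2.INTER_LINEAR)[:,0]
    print(r,v.round(0).astype(int).tolist())
H=np.array([590.5,-30.2,86.])
for r in(11,13):
    P=np.array([proj(s,H+[r*np.cos(t),r*np.sin(t),0]) for t in a]).astype(np.float32)
    v=cv2.remap(g,P[:,:1],P[:,1:],cv2.INTER_LINEAR)[:,0]
    print(r,v.round(0).astype(int).tolist())
f=lambda im,x,y,w,k:cv2.resize(np.clip(im[y:y+w,x:x+w]*k,0,255).astype(np.uint8),(400,400),interpolation=cv2.INTER_CUBIC)
cv2.imwrite("pics/z1.png",np.hstack([f(c,385,248,36,2.0),f(acc["side"][1],285,295,56,2.2)]))
```

```text
thr face [ 58.61111069  88.3888855  120.85555801]
10 [119, 107, 95, 93, 95, 101, 110, 118, 117, 116, 115, 116, 118, 120, 122, 125, 125, 125, 125, 125, 125, 125, 125, 125, 125, 125, 125, 126, 126, 126, 126, 125, 124, 123, 124, 124, 125, 124, 124, 125, 125, 125, 126, 126, 126, 125, 125, 124, 124, 125, 125, 125, 125, 125, 126, 126, 126, 126, 125, 122]
14 [124, 119, 111, 99, 102, 114, 121, 125, 120, 108, 97, 96, 100, 112, 121, 125, 125, 124, 124, 124, 124, 123, 122, 123, 123, 122, 120, 122, 123, 122, 123, 123, 119, 116, 116, 118, 121, 123, 121, 120, 119, 117, 117, 118, 118, 122, 124, 124, 124, 124, 123, 124, 124, 125, 125, 126, 125, 125, 124, 124]
18 [124, 118, 107, 98, 101, 115, 118, 119, 122, 117, 102, 88, 94, 108, 120, 125, 123, 120, 118, 114, 111, 111, 111, 109, 115, 113, 112, 105, 104, 99, 97, 100, 97, 84, 83, 85, 87, 94, 96, 99, 96, 98, 98, 93, 97, 104, 110, 112, 114, 112, 112, 114, 116, 116, 118, 121, 123, 125, 124, 124]
11 [94, 82, 66, 54, 54, 57, 74, 86, 98, 108, 116, 120, 123, 126, 127, 125, 129, 132, 135, 140, 142, 144, 145, 146, 146, 147, 147, 147, 146, 147, 147, 147, 147, 147, 147, 147, 147, 147, 147, 147, 147, 146, 146, 145, 145, 144, 144, 143, 140, 137, 135, 135, 133, 126, 122, 118, 114, 112, 109, 103]
13 [119, 102, 77, 62, 52, 71, 93, 114, 130, 135, 138, 141, 143, 143, 141, 138, 139, 141, 144, 145, 147, 148, 148, 148, 148, 148, 148, 148, 148, 148, 149, 148, 147, 148, 147, 146, 147, 147, 147, 147, 147, 147, 147, 147, 147, 147, 147, 146, 146, 145, 145, 144, 144, 145, 142, 139, 138, 139, 135, 131]
```

View pics/z1.png

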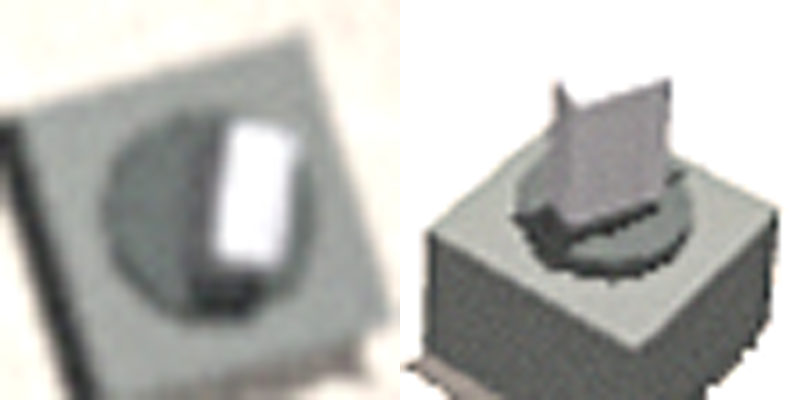

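The needle is at about 20° and the zero line at about 66°, so the ring must turn roughly 46° clockwise. The keyway is at about 22°. The dark raised lump at the robot-side end of the handle's foot is probably the rib, which would put the key at about 166°; I'll confirm that once the shaft is lifted. Now I'll move to the dial.

>>> {"op": "jog_arm", "data": {"rows": "0.75 -0.9 0 0 0 0;0.75 -0.9 0 0 0 0;0.75 -0.9 0 0 0 0;0.75 -0.9 0 0 0 0;0.75 -0.9 0 0 0 0;0.75 -0.9 0 0 0 0", "gripper": 1, "newtons": 30}}

```text
time: 1.5
eef_pos: [367.4, 319.8, 231.5]
tcp_rot: [[-0.949, 0.314, 0.001], [0.314, 0.949, -0.0], [-0.001, 0.0, -1.0]]
wrist_force: [0.5, 0.2, 0.4]
finger_gap: 85.3
grasp_force: 0.0
```

>>> {"op": "jog_arm", "data": {"rows": "0.745 -0.912 0 0 0 0;0.745 -0.912 0 0 0 0;0.745 -0.912 0 0 0 0;0.745 -0.912 0 0 0 0;0.745 -0.912 -0.2 0 0 0;0.745 -0.912 -0.4 0 0 0;0.745 -0.912 -0.4 0 0 0;0.745 -0.912 -0.4 0 0 0"}}

```text
time: 2.5
eef_pos: [552.5, 94.9, 133.0]
tcp_rot: [[-0.951, 0.308, 0.002], [0.308, 0.951, 0.0], [-0.002, 0.001, -1.0]]
wrist_force: [0.1, -0.5, 0.1]
finger_gap: 85.3
grasp_force: 0.0
```

Run:
```python
from h import *
print(bot.state()["eef_pos"],bot.state()["tcp_rot"].round(3).tolist(),bot.state()["time"])
s=vision.snapshot("top"); c=s["color"]; g=c.astype(int)
# handle top face: bright blob at holder
m=np.zeros(g.shape[:2],np.uint8); roi=g.mean(2)[248:290,385:425]; print(np.sort(roi.ravel())[-60:].round(0)[::10])
m[252:282,400:418]=(g.mean(2)[252:282,400:418]>125)*255
cs,_=cv2.findContours(m,0,1);
for k in cs:
    if cv2.contourArea(k)>20:
        r=cv2.minAreaRect(k);P=cv2.boxPoints(r);print(r,[ray(s,*p,86).round(1)[:2].tolist() for p in P],ray(s,*r[0],86).round(1))
```

```text
[552.45156234  94.86532717 133.0191531 ] [[-0.951, 0.308, 0.002], [0.308, 0.951, 0.0], [-0.002, 0.001, -1.0]] 2.5
[151. 152. 152. 153. 154. 156.]
((407.5, 264.5), (5.0, 11.0), 0.0) [[462.2, -240.5], [486.8, -240.7], [487.2, -251.9], [462.7, -251.6]] [ 474.7 -246.2   86. ]
((415.0, 258.0), (12.0, 4.0), 90.0) [[503.2, -258.9], [503.6, -267.8], [476.6, -267.4], [476.3, -258.5]] [ 489.9 -263.2   86. ]
```

>>> {"op": "jog_arm", "data": {"rows": "0 0 -0.17 0 0 0;0 0 -0.336 0 0 0;0 0 -0.336 0 0 0;0 0 -0.336 0 0 0"}}

```text
time: 3.05
eef_pos: [553.8, 94.2, 50.2]
tcp_rot: [[-0.951, 0.309, 0.004], [0.309, 0.951, -0.0], [-0.004, 0.001, -1.0]]
wrist_force: [0.2, -1.0, 0.3]
finger_gap: 85.4
grasp_force: 0.0
```

>>> {"op": "jog_arm", "data": {"rows": "0 0 0 0 0 0;0 0 0 0 0 0;0 0 0 0 0 0;0 0 0 0 0 0;0 0 0 0 0 0;0 0 0 0 0 0;0 0 0 0 0 0;0 0 0 0 0 0", "gripper": 0.4, "newtons": 30}}

```text
time: 4.05
eef_pos: [553.5, 95.1, 49.5]
tcp_rot: [[-0.951, 0.31, 0.004], [0.31, 0.951, 0.002], [-0.003, 0.003, -1.0]]
wrist_force: [-0.4, 5.4, 7.8]
finger_gap: 48.8
grasp_force: 30.5
```

>>> {"op": "jog_arm", "data": {"rows": "0 0 0 0 0 -0.25;0 0 0 0 0 -0.5;0 0 0 0 0 -0.77;0 0 0 0 0 -0.77;0 0 0 0 0 -0.77"}}

```text
time: 4.68
eef_pos: [553.8, 95.5, 49.6]
tcp_rot: [[-0.753, 0.658, 0.005], [0.658, 0.753, 0.003], [-0.002, 0.005, -1.0]]
wrist_force: [1.3, 7.0, 6.4]
finger_gap: 48.8
grasp_force: 30.4
```

>>> {"op": "jog_arm", "data": {"rows": "0 0 0 0 0 -0.25;0 0 0 0 0 -0.5;0 0 0 0 0 -0.77;0 0 0 0 0 -0.77;0 0 0 0 0 -0.77"}}

```text
time: 5.3
eef_pos: [554.3, 95.8, 49.6]
tcp_rot: [[-0.434, 0.901, 0.006], [0.901, 0.434, 0.003], [0.0, 0.007, -1.0]]
wrist_force: [3.8, 8.8, 5.1]
finger_gap: 49.1
grasp_force: 30.3
```

>>> {"op": "jog_arm", "data": {"rows": "0 0 0 0 0 0;0 0 0 0 0 0;0 0 0 0 0 0;0 0 0 0 0 0", "gripper": 1}}

```text
time: 5.8
eef_pos: [551.6, 93.5, 47.2]
tcp_rot: [[-0.434, 0.901, -0.0], [0.901, 0.434, -0.0], [0.0, -0.0, -1.0]]
wrist_force: [-0.1, -0.7, 0.5]
finger_gap: 85.5
grasp_force: 0.0
```

>>> {"op": "jog_arm", "data": {"rows": "0 0 0.2 0 0 0;-0.1 -0.25 0.45 0 0 0;-0.15 -0.5 0.45 0 0 0;-0.2 -0.75 0.45 0 0 0.3;-0.25 -1 0.45 0 0 0.6;-0.25 -1 0.45 0 0 0.9;-0.25 -1 0.45 0 0 1;-0.25 -1 0.45 0 0 1"}}

```text
time: 6.8
eef_pos: [489.0, -156.7, 159.7]
tcp_rot: [[-0.826, 0.564, -0.0], [0.564, 0.826, 0.0], [0.0, 0.0, -1.0]]
wrist_force: [0.5, -0.6, 0.4]
finger_gap: 85.7
grasp_force: 0.0
```

Run:
```python
from h import *
ss=[vision.snapshot("top") for _ in range(6)];s=ss[0];c=np.mean([q["color"].astype(float) for q in ss],0); g=c.mean(2).astype(np.float32)
C=np.array([551.9,93.2,68.]);a=np.radians(np.arange(0,360,4))
for r in(10,12,14,16,18):
    P=np.array([proj(s,C+[r*np.cos(t),r*np.sin(t),0]) for t in a]).astype(np.float32)
    v=cv2.remap(g,P[:,:1],P[:,1:],cv2.INTER_LINEAR)[:,0]
    print(r,v.round(0).astype(int)[:25].tolist(),v.round(0).astype(int)[-8:].tolist())
f=lambda im,x,y,w,k:cv2.resize(np.clip(im[y:y+w,x:x+w]*k,0,255).astype(np.uint8),(390,390),interpolation=cv2.INTER_CUBIC)
cv2.imwrite("pics/z2.png",np.hstack([f(c,242,209,32,1.6),f(c,372,235,60,1.6)]))
```

```text
10 [133, 124, 114, 105, 100, 98, 98, 101, 111, 120, 128, 136, 138, 138, 139, 139, 139, 139, 139, 139, 139, 139, 140, 140, 140] [139, 139, 139, 139, 140, 139, 137, 135]
12 [137, 130, 123, 114, 104, 96, 93, 100, 108, 119, 128, 133, 138, 139, 140, 139, 139, 139, 139, 138, 138, 139, 140, 140, 140] [137, 138, 139, 139, 139, 138, 138, 137]
14 [139, 135, 131, 121, 104, 91, 90, 91, 101, 116, 128, 134, 137, 138, 138, 138, 138, 138, 138, 138, 138, 139, 140, 141, 140] [138, 138, 138, 138, 138, 138, 139, 139]
16 [139, 137, 134, 121, 104, 89, 80, 83, 101, 118, 129, 137, 139, 139, 139, 138, 137, 137, 138, 138, 137, 137, 138, 139, 139] [137, 137, 137, 137, 137, 137, 137, 138]
18 [137, 137, 135, 120, 104, 85, 69, 82, 99, 119, 135, 137, 138, 138, 137, 135, 135, 134, 134, 133, 133, 133, 133, 134, 136] [135, 135, 135, 135, 136, 136, 135, 135]
```

View pics/z2.png

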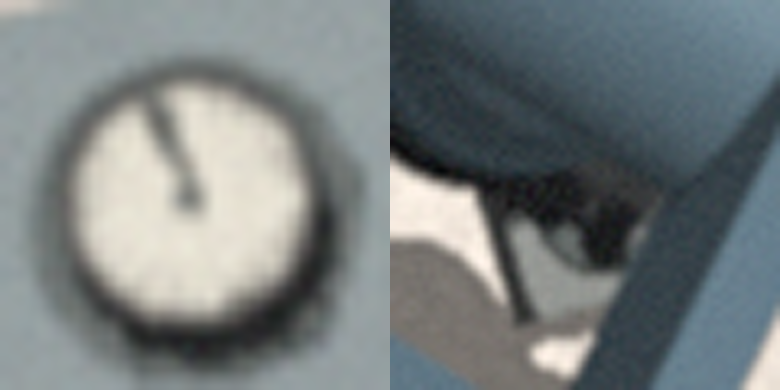

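The dial line now lies nearly on the needle, running from the hub at crop (188,195) to (150,95). The margin matters, so I'll refine the measurement using the true face centre.

Run:
```python
from h import *
ss=[vision.snapshot("top") for _ in range(8)];s=ss[0];c=np.mean([q["color"].astype(float) for q in ss],0); g=c.mean(2).astype(np.float32)
old=cv2.imread("pics/top0.png").astype(np.float32).mean(2)
def an(g,nm):
    m=np.zeros(g.shape,np.uint8); sub=g[209:241,242:274]; t,mm=cv2.threshold(sub.astype(np.uint8),0,255,cv2.THRESH_OTSU)
    # bright warm face only
    mm=(sub>np.percentile(sub,90)-22).astype(np.uint8)*255
    cs,_=cv2.findContours(mm,0,1); k=max(cs,key=cv2.contourArea); h=cv2.convexHull(k); e=cv2.fitEllipse(h); u,v=e[0][0]+242,e[0][1]+209
    C=ray(s,u,v,68); print(nm,e,C.round(1))
    a=np.arange(0,90,1.0)
    for r in(6,8,10,12,14,16,18,19,20,21,22):
        P=np.array([proj(s,C+[r*np.cos(t),r*np.sin(t),0]) for t in np.radians(a)]).astype(np.float32)
        v=cv2.remap(g,P[:,:1],P[:,1:],cv2.INTER_LINEAR)[:,0]
        d=np.clip(np.percentile(v,75)-8-v,0,None); 
        out=[]
        for lo,hi in((0,44),(44,90)):
            w=d[lo:hi]; out.append((round(float((w*a[lo:hi]).sum()/(w.sum()+1e-6)),1),round(float(w.max()))))
        print(r,out)
an(g,"now"); an(old,"old")
```

```text
now ((15.053238868713379, 15.844432830810547), (16.912734985351562, 17.526918411254883), 74.38180541992188) [554.9  95.   68. ]
6 [(17.7, 30), (44.7, 3)]
8 [(19.3, 38), (45.1, 5)]
10 [(21.8, 40), (44.0, 1)]
12 [(22.7, 52), (0.0, 0)]
14 [(22.5, 60), (0.0, 0)]
16 [(22.4, 54), (0.0, 0)]
18 [(22.9, 47), (0.0, 0)]
19 [(23.3, 41), (0.0, 0)]
20 [(23.5, 32), (0.0, 0)]
21 [(24.4, 21), (0.0, 0)]
22 [(24.8, 10), (0.0, 0)]
old ((15.099767684936523, 15.982834815979004), (17.123638153076172, 17.697593688964844), 65.68221282958984) [554.5  94.9  68. ]
6 [(14.7, 21), (0.0, 0)]
8 [(15.4, 17), (0.0, 0)]
10 [(16.9, 18), (73.4, 11)]
12 [(16.0, 20), (72.9, 21)]
14 [(16.3, 11), (74.0, 24)]
16 [(16.3, 10), (73.9, 21)]
18 [(16.9, 13), (73.6, 19)]
19 [(17.7, 10), (72.9, 22)]
20 [(16.7, 7), (73.0, 23)]
21 [(17.2, 5), (73.0, 20)]
22 [(0.0, 0), (73.0, 13)]
```

With the proper face centre at (554.7, 95), the needle reads 16.5° and the zero line about 25.5°. I'll go back and turn the ring 9° further clockwise.

>>> {"op": "jog_arm", "data": {"rows": "0.1 0.25 0 0 0 0;0.15 0.5 0 0 0 0;0.2 0.75 0 0 0 0;0.263 1 0 0 0 0;0.263 1 0 0 0 0;0.263 1 0 0 0 0"}}

```text
time: 8.25
eef_pos: [554.9, 94.2, 159.6]
tcp_rot: [[-0.828, 0.561, -0.0], [0.561, 0.828, -0.0], [0.0, -0.001, -1.0]]
wrist_force: [-0.2, -1.0, 0.5]
finger_gap: 85.2
grasp_force: 0.0
```

>>> {"op": "jog_arm", "data": {"rows": "0 0.007 -0.2 0 0 0;0 0.007 -0.45 0 0 0;0 0.007 -0.45 0 0 0;0 0.007 -0.45 0 0 0"}}

```text
time: 8.75
eef_pos: [556.3, 94.3, 49.2]
tcp_rot: [[-0.826, 0.564, 0.002], [0.564, 0.826, -0.0], [-0.002, 0.001, -1.0]]
wrist_force: [-0.2, -0.7, 0.6]
finger_gap: 85.4
grasp_force: 0.0
```

>>> {"op": "jog_arm", "data": {"rows": "0 0 0 0 0 0;0 0 0 0 0 0;0 0 0 0 0 0;0 0 0 0 0 0;0 0 0 0 0 0;0 0 0 0 0 0;0 0 0 0 0 0", "gripper": 0.4}}

```text
time: 9.62
eef_pos: [556.0, 94.1, 49.9]
tcp_rot: [[-0.827, 0.562, 0.002], [0.562, 0.827, -0.003], [-0.003, -0.001, -1.0]]
wrist_force: [-6.0, -6.2, 11.0]
finger_gap: 49.4
grasp_force: 30.1
```

>>> {"op": "jog_arm", "data": {"rows": "0 0 0 0 0 -0.15;0 0 0 0 0 -0.3;0 0 0 0 0 -0.3;0 0 0 0 0 -0.3"}}

```text
time: 10.12
eef_pos: [555.9, 93.9, 49.9]
tcp_rot: [[-0.729, 0.685, 0.002], [0.685, 0.729, -0.003], [-0.003, -0.001, -1.0]]
wrist_force: [-5.9, -8.7, 10.8]
finger_gap: 48.6
grasp_force: 30.2
```

>>> {"op": "jog_arm", "data": {"rows": "0 0 0 0 0 -0.3;0 0 0 0 0 -0.3;0 0 0 0 0 -0.3;0 0 0 0 0 -0.3", "gripper": 1}}

```text
time: 10.62
eef_pos: [555.1, 95.6, 47.5]
tcp_rot: [[-0.614, 0.789, 0.0], [0.789, 0.614, 0.0], [-0.0, 0.0, -1.0]]
wrist_force: [0.2, 0.7, -0.4]
finger_gap: 85.7
grasp_force: 0.0
```

>>> {"op": "jog_arm", "data": {"rows": "0 0 0.2 0 0 0;0 -0.25 0.45 0 0 0;-0.15 -0.5 0.45 0 0 0.3;-0.2 -0.75 0.45 0 0 0.6;-0.3 -1 0.45 0 0 0.9;-0.3 -1 0.45 0 0 1;-0.3 -1 0.45 0 0 1"}}

```text
time: 11.5
eef_pos: [479.4, -156.7, 160.0]
tcp_rot: [[-0.925, 0.381, 0.0], [0.381, 0.925, -0.001], [-0.0, -0.0, -1.0]]
wrist_force: [-0.4, 0.3, 0.2]
finger_gap: 85.6
grasp_force: 0.0
```

```bash
cat > dial.py <<'E'
from h import *
def an(s,g):
    sub=g[209:241,242:274]; mm=(sub>np.percentile(sub,90)-22).astype(np.uint8)*255
    cs,_=cv2.findContours(mm,0,1); k=max(cs,key=cv2.contourArea); e=cv2.fitEllipse(cv2.convexHull(k))
    C=ray(s,e[0][0]+242,e[0][1]+209,68); print(C.round(1)); a=np.arange(-30,60,1.0)
    for r in(6,8,10,12,14,16,18,19,20,21,22):
        P=np.array([proj(s,C+[r*np.cos(t),r*np.sin(t),0]) for t in np.radians(a)]).astype(np.float32)
        v=cv2.remap(g,P[:,:1],P[:,1:],cv2.INTER_LINEAR)[:,0]
        d=np.clip(np.percentile(v,75)-8-v,0,None); m=(d*a).sum()/(d.sum()+1e-6)
        print(r,round(float(m),1),round(float(d.max())),"width",round(float(np.sqrt((d*(a-m)**2).sum()/(d.sum()+1e-6))),1))
E
python3 - <<'E'
from dial import *
ss=[vision.snapshot("top") for _ in range(6)];s=ss[0];c=np.mean([q["color"].astype(float) for q in ss],0)
an(s,c.mean(2).astype(np.float32))
o=cv2.imread("pics/top0.png"); g=o.mean(2); 
m=np.zeros(g.shape,np.uint8); m[255:280,401:414]=(g[255:280,401:414]>105)*255
print(g[254:281,398:418].astype(int))
ys,xs=np.nonzero(m)
E
```

```text
[554.5  94.9  68. ]
6 10.8 21 width 10.2
8 13.8 22 width 9.7
10 17.2 29 width 8.4
12 18.9 32 width 6.9
14 18.4 31 width 6.1
16 17.5 32 width 5.3
18 17.1 27 width 4.0
19 18.0 22 width 3.5
20 17.7 17 width 3.1
21 18.3 13 width 3.0
22 18.9 8 width 2.7
[[110  96  93  90  82  83  86  80  81  81  86  80  77  82  85 104 121 129
  131 129]
 [ 85  81  84  79  78  82  85  84  85  82  84  85  82  77  84  91 118 129
  127 127]
 [ 77  85  79  83  81  83  82  78  80  82  82  80  81  82  83  88 110 126
  133 126]
 [ 82  82  80  74  71  73  76  74  79  73  83  82  78  82  79  81 102 124
  132 133]
 [ 84  76  67  62  64  67  59  69  79  85  84  85  83  81  78  81  96 116
  133 136]
 [ 70  68  56  49  54  54  59  75 109 117 111 105  95  89  80  83  90 115
  132 135]
 [ 60  60  57  56  59  50  56  91 132 138 129 128 116 102  81  88  87 105
  127 129]
 [ 54  56  59  52  51  50  54  94 135 143 136 135 122 104  82  82  78  96
  120 127]
 [ 62  61  58  57  53  50  57  99 136 144 137 133 124  93  78  77  80  89
  113 127]
 [ 56  60  54  56  47  48  67 110 142 138 135 132 116  83  68  82  80  87
  100 127]
 
[... 744 characters left out ...]
  81  81
   82  80]
 [ 52  52  56  52  33  37  35  41  41  35  34  52  52  59  76  80  84  81
   81  81]
 [ 49  47  61  53  36  24  29  29  19  31  40  46  58  68  79  80  77  79
   79  78]
 [ 67  48  54  51  37  30  24  26  29  22  53  69  73  81  82  79  81  84
   80  83]
 [ 78  68  60  51  44  46  45  42  45  53  73  78  82  82  79  82  80  84
   78  79]
 [ 79  86  76  72  67  68  61  64  60  71  81  82  79  81  82  82  79  79
   80  83]
 [ 83  85  85  76  82  80  84  85  75  78  87  81  80  80  76  81  79  72
   68  83]
 [ 82  82  83  83  82  83  83  82  86  79  82  80  74  73  77  70  72  64
   61  87]
 [ 85  84  81  84  78  81  83  76  76  75  73  71  65  69  65  63  63  59
   63  86]]
```

The dial reads zeroed: the combined line is at about 17.7° against the needle's 17°. Next is the handle pose, taken from the first picture.

Run:
```python
from h import *
s=vision.snapshot("top")
o=cv2.imread("pics/top0.png"); g=o.mean(2)
w=np.zeros_like(g); w[257:273,403:413]=np.clip(g[257:273,403:413]-95,0,30)
pts=[];ww=[]
for y,x in zip(*np.nonzero(w)): pts.append(ray(s,x,y,86)[:2]);ww.append(w[y,x])
pts=np.array(pts);ww=np.array(ww);c=(pts*ww[:,None]).sum(0)/ww.sum();d=pts-c;M=(d*ww[:,None]).T@d/ww.sum();e,v=np.linalg.eigh(M);print("handle",c,"len/wid",np.sqrt(12*e),"ang",np.degrees(np.arctan2(v[1,1],v[0,1])))
# side view check
t=vision.snapshot("side"); print("side proj handle mid/top",proj(t,[*c,70]),proj(t,[*c,86]), "top img",proj(s,[*c,86]))
# hub top ellipse
sub=g[190:230,292:332]; 
for th in(120,130):
    mm=(sub>th).astype(np.uint8)*255;cs,_=cv2.findContours(mm,0,1);k=max(cs,key=cv2.contourArea);E=cv2.fitEllipse(cv2.convexHull(k));print("hub",E,ray(s,E[0][0]+292,E[0][1]+190,86).round(1))
# holder outline
mm=((g[245:295,380:425]<100)).astype(np.uint8)*255;cs,_=cv2.findContours(mm,0,1);k=max(cs,key=cv2.contourArea);r=cv2.minAreaRect(k);print("holder",r,ray(s,r[0][0]+380,r[0][1]+245,40).round(1))
```

```text
handle [ 474.2447024 -246.1129785] len/wid [11.55708149 25.33062236] ang 170.8423471698266
side proj handle mid/top [314.11904787 312.41216559] [314.61003482 305.16032674] top img [407.46893483 264.70867651]
hub ((19.078962326049805, 19.028345108032227), (17.73291778564453, 20.595211029052734), 74.93147277832031) [593.  -27.5  86. ]
hub ((19.72892189025879, 18.802736282348633), (17.066099166870117, 17.821895599365234), 110.92866516113281) [593.6 -29.   86. ]
holder ((21.899078369140625, 24.330276489257812), (31.416704177856445, 30.650440216064453), 73.3007583618164) [ 468.1 -243.6   40. ]
```

>>> {"op": "jog_arm", "data": {"rows": "-0.023 -0.2 0 0 0 0.2;-0.023 -0.366 0 0 0 0.447;-0.023 -0.366 0 0 0 0.447;-0.023 -0.366 0 0 0 0.447", "gripper": 0.5}}

```text
time: 12.4
eef_pos: [474.2, -245.1, 159.4]
tcp_rot: [[-0.988, 0.154, -0.001], [0.154, 0.988, 0.001], [0.001, 0.001, -1.0]]
wrist_force: [-0.1, -0.0, -0.7]
finger_gap: 42.5
grasp_force: 0.0
```

>>> {"op": "jog_arm", "data": {"rows": "0 0 -0.2 0 0 0;0 0 -0.4 0 0 0;0 0 -0.431 0 0 0;0 0 -0.431 0 0 0"}}

```text
time: 12.9
eef_pos: [474.7, -245.4, 52.7]
tcp_rot: [[-0.988, 0.153, -0.0], [0.153, 0.988, 0.0], [0.0, 0.0, -1.0]]
wrist_force: [-0.3, 0.5, 0.5]
finger_gap: 42.8
grasp_force: 0.0
```

>>> {"op": "jog_arm", "data": {"rows": "0 0 0 0 0 0;0 0 0 0 0 0;0 0 0 0 0 0;0 0 0 0 0 0;0 0 0 0 0 0;0 0 0 0 0 0", "gripper": 0, "newtons": 60}}

```text
time: 13.65
eef_pos: [475.7, -246.9, 54.2]
tcp_rot: [[-0.988, 0.154, 0.003], [0.154, 0.988, -0.002], [-0.003, -0.002, -1.0]]
wrist_force: [-1.7, 1.7, 7.4]
finger_gap: 13.0
grasp_force: 59.0
```

>>> {"op": "jog_arm", "data": {"rows": "0 0 0.1 0 0 0;0 0 0.25 0 0 0;0 0 0.45 0 0 0;0 0 0.5 0 0 0;0 0 0.5 0 0 0;0 0 0.5 0 0 0"}}

```text
time: 14.4
eef_pos: [473.3, -245.2, 175.2]
tcp_rot: [[-0.988, 0.154, -0.002], [0.154, 0.988, 0.002], [0.003, 0.002, -1.0]]
wrist_force: [0.2, -0.4, -2.6]
finger_gap: 13.1
grasp_force: 58.9
```

Run:
```python
from h import *
ss=[vision.snapshot("side") for _ in range(4)];s=ss[0];c=np.mean([q["color"].astype(float) for q in ss],0)
p=proj(s,bot.state()["eef_pos"]);print(p)
x,y=int(p[0])-35,int(p[1])-35
cv2.imwrite("pics/z3.png",cv2.resize(np.clip(c[y:y+70,x:x+70]*2,0,255).astype(np.uint8),(560,560),interpolation=cv2.INTER_CUBIC));print(x,y)
```

```text
[317.01641153 261.65878912]
282 226
```

View pics/z3.png

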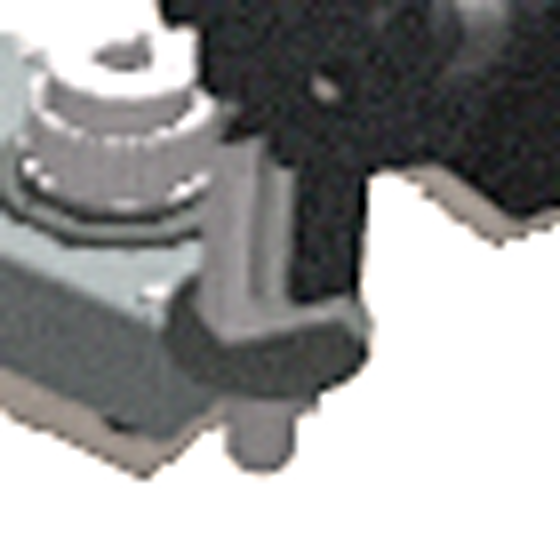

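The crop shows the shaft hanging below the collar, with its tip at about crop (262,470). A small protrusion shows at right, near (310,405), and nothing at front left. I'll check that against both key directions by projection.

Run:
```python
from h import *
s=vision.snapshot("side");T=bot.state()["eef_pos"];g=s["color"].mean(2);print(T)
f=lambda X:((proj(s,X)-[282,226])*8).round(0)
print("tip",f(T+[0,0,-44.2]),"collar centre",f(T+[0,0,-14.2]))
for a in(-9,171):
    d=np.array([np.cos(np.radians(a)),np.sin(np.radians(a)),0])
    print(a,"key bottom outer",f(T+13*d+[0,0,-34.2]),"inner",f(T+8*d+[0,0,-34.2]),"key top outer",f(T+13*d+[0,0,-16.2]),"rim",f(T+22*d+[0,0,-8.2]))
```

```text
[ 473.79034939 -245.59621679  175.89039614]
tip [269. 461.] collar centre [277. 342.]
-9 key bottom outer [326. 407.] inner [305. 412.] key top outer [332. 336.] rim [372. 294.]
171 key bottom outer [217. 436.] inner [238. 431.] key top outer [221. 365.] rim [184. 342.]
```

The projection matches the protrusion for -9° and rules out 171°, so the key points to world -9°. Next I'll refine the hub centre and keyway angle from the first unobstructed pictures.

Run:
```python
from h import *
S={n:vision.snapshot(n) for n in("top","side")}
ims=[]
for n,(x,y,w) in dict(top=(292,190,40),side=(275,220,44)).items():
    s=S[n]; g=cv2.imread(f"pics/{n}0.png"); sub=g[y:y+w,x:x+w].mean(2)
    p=proj(s,[593.3,-28.5,86])
    circ=lambda C,r,z:np.array([proj(s,[C[0]+r*np.cos(t),C[1]+r*np.sin(t),z]) for t in np.linspace(0,2*np.pi,60)])
    big=cv2.resize(np.clip(g[y:y+w,x:x+w].astype(float)*1.5,0,255).astype(np.uint8),(400,400),interpolation=cv2.INTER_CUBIC)
    k=400/w
    for r,z in((9,86),(21,86)):
        q=((circ((593.3,-28.5),r,z)-[x,y]+.5)*k).astype(np.int32); cv2.polylines(big,[q],True,(0,0,255),1)
    for dg in(0,20,40):
        a=np.radians(dg); q=((proj(s,[593.3+14.5*np.cos(a),-28.5+14.5*np.sin(a),86])-[x,y]+.5)*k).astype(int); cv2.circle(big,tuple(int(v) for v in q),3,(0,255,0),-1)
    ims.append(big)
cv2.imwrite("pics/z4.png",np.hstack(ims))
```

```text
(no output)
```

View pics/z4.png

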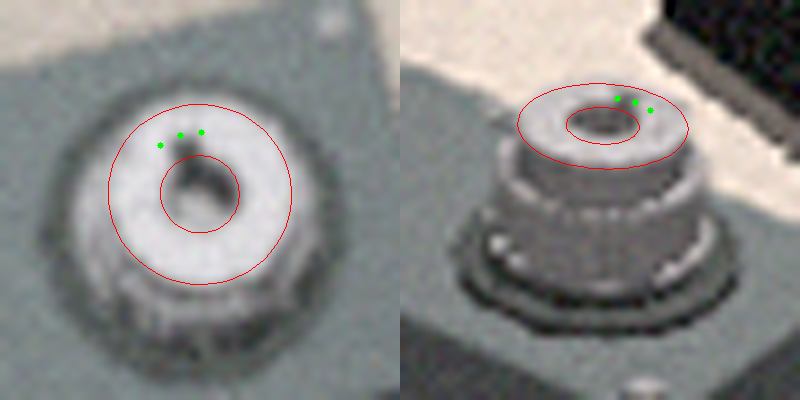

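My hub circle at (593.3, -28.5) fits both views, and the keyway is at about 20°. I'll move above the hub with the key turned by +29°.

>>> {"op": "jog_arm", "data": {"rows": "0.12 0.22 0 0 0 0.25;0.24 0.43 0 0 0 0.5;0.36 0.65 0 0 0 0.75;0.476 0.87 0 0 0 0.967;0.476 0.87 0 0 0 0.967;0.476 0.87 -0.1 0 0 0.967;0.476 0.87 -0.1 0 0 0.967;0.476 0.87 -0.1 0 0 0.967;0.476 0.87 -0.1 0 0 0.967"}}

```text
time: 15.88
eef_pos: [593.8, -29.2, 153.1]
tcp_rot: [[-0.939, -0.344, 0.002], [-0.344, 0.939, -0.0], [-0.001, -0.001, -1.0]]
wrist_force: [-0.9, -0.2, -1.1]
finger_gap: 13.2
grasp_force: 59.0
```

Run:
```python
from h import *
T=bot.state()["eef_pos"];print(T)
ims=[]
for n in("top","side"):
    ss=[vision.snapshot(n) for _ in range(4)];s=ss[0];g=np.mean([q["color"].astype(float) for q in ss],0)
    p=proj(s,T+[0,0,-44]);print(n,p)
    w=50;x,y=int(p[0])-25,int(p[1])-28
    big=cv2.resize(np.clip(g[y:y+w,x:x+w]*1.7,0,255).astype(np.uint8),(400,400),interpolation=cv2.INTER_CUBIC)
    for C,r,z in(((593.3,-28.5),21,86),((593.3,-28.5),9,86),(T[:2],8,T[2]-44),(T[:2],22,T[2]-14)):
        q=np.array([proj(s,[C[0]+r*np.cos(t),C[1]+r*np.sin(t),z]) for t in np.linspace(0,2*np.pi,60)])
        cv2.polylines(big,[((q-[x,y]+.5)*8).astype(np.int32)],True,(0,0,255) if z==86 else (0,255,0),1)
    ims.append(big)
cv2.imwrite("pics/z5.png",np.hstack(ims))
```

```text
[593.81215938 -29.2210305  153.12419657]
top [312.3663404  206.61386313]
side [297.55201748 224.36419838]
```

View pics/z5.png

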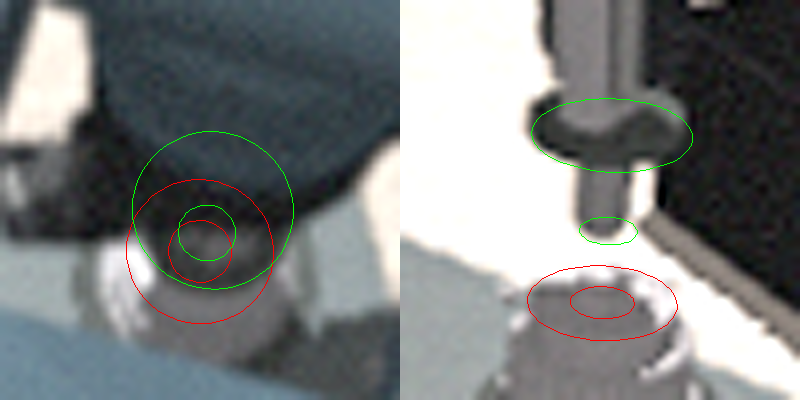

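In the side view the tip, at crop (602,236), sits about 1.2 mm left of the prediction. That matches the offset seen earlier, an axis offset of -1.6 mm along the handle. I'll shift to compensate and start lowering.

>>> {"op": "jog_arm", "data": {"rows": "0.0064 0.003 -0.02 0 0 0;0.0064 0.003 -0.04 0 0 0;0.0064 0.003 -0.06 0 0 0;0.0064 0.003 -0.076 0 0 0;0.0064 0.003 -0.076 0 0 0;0.0064 0.003 -0.076 0 0 0"}}

```text
time: 17.02
eef_pos: [595.0, -27.8, 133.1]
tcp_rot: [[-0.939, -0.345, 0.0], [-0.345, 0.939, -0.0], [-0.0, -0.0, -1.0]]
wrist_force: [-0.2, 0.6, -1.8]
finger_gap: 12.9
grasp_force: 59.0
```

>>> {"op": "jog_arm", "data": {"rows": "0 0 -0.006 0 0 0;0 0 -0.012 0 0 0;0 0 -0.018 0 0 0;0 0 -0.024 0 0 0;0 0 -0.024 0 0 0;0 0 -0.024 0 0 0"}}

```text
time: 17.77
eef_pos: [594.8, -27.7, 127.0]
tcp_rot: [[-0.939, -0.345, -0.0], [-0.345, 0.939, -0.0], [0.0, 0.0, -1.0]]
wrist_force: [-0.6, -1.6, -2.0]
finger_gap: 13.1
grasp_force: 59.0
```

>>> {"op": "jog_arm", "data": {"rows": "0 0 -0.01 0 0 0;0 0 -0.018 0 0 0;0 0 -0.026 0 0 0;0 0 -0.034 0 0 0;0 0 -0.034 0 0 0"}}

```text
time: 18.4
eef_pos: [594.8, -27.8, 118.2]
tcp_rot: [[-0.939, -0.345, -0.0], [-0.345, 0.939, -0.0], [0.0, 0.0, -1.0]]
wrist_force: [-0.1, -0.6, -2.1]
finger_gap: 13.2
grasp_force: 59.0
```

>>> {"op": "jog_arm", "data": {"rows": "0 0 -0.005 0 0 0;0 0 -0.01 0 0 0;0 0 -0.015 0 0 0;0 0 -0.015 0 0 0"}}

```text
time: 18.9
eef_pos: [594.8, -27.8, 114.6]
tcp_rot: [[-0.939, -0.345, -0.0], [-0.345, 0.939, -0.0], [0.0, -0.0, -1.0]]
wrist_force: [-1.2, -1.4, -1.5]
finger_gap: 13.2
grasp_force: 59.1
```

There is still no contact, so the key seems to be entering the keyway. I'll carry on down.

>>> {"op": "jog_arm", "data": {"rows": "0 0 -0.01 0 0 0;0 0 -0.02 0 0 0;0 0 -0.03 0 0 0;0 0 -0.036 0 0 0;0 0 -0.036 0 0 0"}}

```text
time: 19.52
eef_pos: [594.8, -27.8, 105.5]
tcp_rot: [[-0.939, -0.345, -0.0], [-0.345, 0.939, -0.0], [0.0, 0.0, -1.0]]
wrist_force: [-0.9, -2.9, -1.6]
finger_gap: 13.7
grasp_force: 59.0
```

>>> {"op": "jog_arm", "data": {"rows": "0 0 -0.006 0 0 0;0 0 -0.012 0 0 0;0 0 -0.018 0 0 0;0 0 -0.02 0 0 0;0 0 -0.02 0 0 0"}}

```text
time: 20.15
eef_pos: [594.8, -27.8, 100.8]
tcp_rot: [[-0.939, -0.345, -0.0], [-0.345, 0.939, -0.0], [0.0, -0.0, -1.0]]
wrist_force: [-2.3, -3.1, 0.5]
finger_gap: 13.2
grasp_force: 59.4
```

>>> {"op": "jog_arm", "data": {"rows": "0 0 -0.008 0 0 0;0 0 -0.016 0 0 0;0 0 -0.024 0 0 0;0 0 -0.032 0 0 0;0 0 -0.032 0 0 0;0 0 -0.032 0 0 0"}}

```text
time: 20.9
eef_pos: [595.2, -27.8, 93.8]
tcp_rot: [[-0.939, -0.345, 0.001], [-0.345, 0.939, -0.0], [-0.001, -0.0, -1.0]]
wrist_force: [-5.4, -1.2, 9.5]
finger_gap: 13.2
grasp_force: 60.7
```

Run:
```python
from h import *
st=bot.state();print(st["eef_pos"],st["wrist_force"])
T=st["eef_pos"];ims=[]
for n in("top","side"):
    ss=[vision.snapshot(n) for _ in range(4)];s=ss[0];g=np.mean([q["color"].astype(float) for q in ss],0)
    x,y,w=(242,209,32) if n=="top" else (275,215,50)
    ims.append(cv2.resize(np.clip(g[y:y+w,x:x+w]*1.7,0,255).astype(np.uint8),(400,400),interpolation=cv2.INTER_CUBIC))
cv2.imwrite("pics/z6.png",np.hstack(ims))
```

```text
[595.20563917 -27.75281657  93.84582554] [-5.3644576  -1.16740059  9.4685714 ]
```

View pics/z6.png

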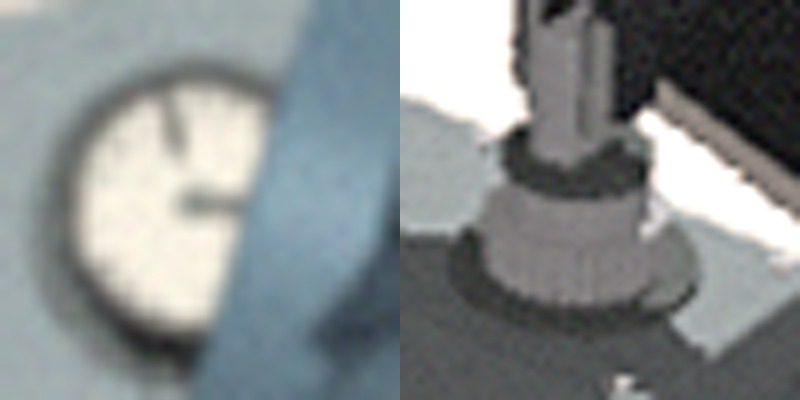

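The needle now points right, at crop (190,200) to (240,205), about 105° from its rest. The zero line stays at its old place, and the side view shows the collar flat on the hub. I'll ease up 1 mm to centre the needle in its range, let it settle and hand in.

>>> {"op": "jog_arm", "data": {"rows": "0 0 0.004 0 0 0;0 0 0.004 0 0 0;0 0 0.004 0 0 0;0 0 0.004 0 0 0;0 0 0.004 0 0 0;0 0 0.004 0 0 0"}}

```text
time: 22.05
eef_pos: [595.1, -27.8, 94.7]
tcp_rot: [[-0.939, -0.345, 0.001], [-0.345, 0.939, -0.0], [-0.001, -0.0, -1.0]]
wrist_force: [-5.2, -1.2, 8.4]
finger_gap: 13.5
grasp_force: 60.6
```

Run:
```python
from h import *
ss=[vision.snapshot("top") for _ in range(4)];s=ss[0];g=np.mean([q["color"].astype(float) for q in ss],0).mean(2).astype(np.float32)
C=np.array([554.6,94.9,68])
for r in(5,7,9,18,20):
    a=np.arange(-120,60,6);P=np.array([proj(s,C+[r*np.cos(t),r*np.sin(t),0]) for t in np.radians(a)]).astype(np.float32)
    v=cv2.remap(g,P[:,:1],P[:,1:],cv2.INTER_LINEAR)[:,0];m=v[:14] if r<10 else v[16:];b=a[:14] if r<10 else a[16:];print(r,b[m.argmin()],m.round(0).astype(int).tolist())
st=bot.state();print(st["eef_pos"],st["wrist_force"],st["grasp_force"],st["time"])
```

```text
5 -60 [137, 135, 129, 123, 118, 113, 110, 107, 105, 102, 102, 107, 111, 114]
7 -72 [130, 129, 129, 122, 116, 110, 106, 102, 99, 101, 108, 116, 123, 127]
9 -78 [111, 107, 105, 102, 99, 97, 96, 95, 95, 103, 112, 121, 129, 136]
18 18 [130, 126, 131, 129, 128, 122, 107, 94, 112, 126, 130, 132, 126, 123]
20 18 [119, 114, 118, 117, 117, 115, 103, 91, 107, 118, 120, 118, 118, 113]
[595.19778957 -27.75714448  94.77073822] [-5.14552901 -2.03613286  9.07268378] 60.6022846698761 22.25
```

```bash
python3 -c "
from rig import bot
print(bot.close_job())"
```

```text
the job is handed in; nothing more can be done
None
```

I handed the job in with every condition looking met, though no verdict came back: the dial is zeroed (line at 18° against the needle's 17° rest), the keyed shaft is home on the hub and still gripped, and the needle is held about 90° from zero.

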